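Clear and hold open the self-closing finish chest

ROBOT

A 7-joint arm with a two-finger parallel gripper is mounted at the origin on the work surface. World frame = base frame: x ahead of the robot, y to its left, z up, the work surface at z = 0. Lengths are in m, angles in rad, forces in N, time in s.
With the tool pointing down it reaches from about 0.425 to 0.925 m from the base axis. Payload 6.8 kg.
Tool frame: the origin (TCP) lies midway between the tips of the shut fingers; the grasp point (between the pads) lies 19 mm behind it (hold_point_z is the distance from the TCP to the grasp point, in m); z points along the fingers, y is the line along which they close (so a half turn about z gives the same grasp; the last joint's range is limited). The gripper opens to 88 mm and grips with 3 to 60 N. Pads are 20 mm wide; open, the fingers measure 115 mm over their backs; the gripper's body (75 mm by 178 mm) begins 61 mm behind the grasp point.
Start: joints at [1.145, 0.477, 0.022, 1.555, -0.011, 1.109, -0.083], TCP at [0.211, -0.641, 0.223] pointing down, gripper open.
Joint ranges: [-2.96, 2.96], [-0.34, 2.1], [-1.41, 1.46], [0.24, 2.44], [-1.37, 4.51], [0.17, 1.92], [-2.96, 2.96]. Speed limits (rad/s): [2.39, 2.39, 3.14, 3.14, 3.14, 3.14, 3.14].

INTERFACE

Orientations are given as [roll, pitch, yaw] about the fixed x, y, z axes, in that order (R = Rz(yaw) Ry(pitch) Rx(roll)).
In Python, from cell import * gives the robot as it stands. The module is installed in compiled form; this text tells all that it offers.
- The arm moves only by the tool apply_moves, never from a script. Its argument "motion" is a list of rows, each a list of 7 numbers: the shift along the tool's x, y, z in mm, then the turn, a rotation vector about the tool's x, y, z in degrees, then the finger opening in mm, from 0 to 87.8. In form: [[tx, ty, tz, ax, ay, az, jaw], ...]. A call has exactly 10 rows; each row shifts and turns the commanded pose from where the row before left it, along the tool's axes as they then stand; what a row does not reach is not made up. A row lasts 1/8 s, in which the tool goes at most 62.5 mm and 10.7 degrees, less where a joint would pass 70% of its speed; a pose out of reach is approached as far as the arm can. A call is refused whole if a number of a shift passes 62.5 or a number of a turn 10.7, either way. A call with a gripper value outside its range is refused whole. The fingers move at their own pace and stop on an object; "squeeze" is the grip in N (left out, the last holds). Time passes only in rows, so rows that do not move let the fingers close, or fill a call up. It gives the time, the measured TCP pose, the force, the opening and the grip force at its end, in the units of the state.
- get_obs(): the state, without advancing time (a new reading comes with each control period).
- capture(name): name is "scene" or "top" or "wrist"; returns a dict with "image" (480x640x3 uint8, red, green, blue), "mtx" (3x3 intrinsics, pixels), "D" ([k1, k2, p1, p2, k3] as OpenCV has them; the pictures are not rectified), "cam_to_world" (4x4, takes a point from camera to world coordinates); the wrist camera has in their place "T_tool_cam" (4x4, takes a point from camera to tool coordinates, whose origin is the TCP and whose axes are the flange's). Camera axes: x right, y up, looking along -z (the intrinsics and any distortion apply to the point x, -y, -z); pixel columns grow to the right and rows downward; lengths in m; the calibration is good to about 2 mm. A picture is of the moment at which its call begins: read the wrist's pose just before it. There is no depth.
- sign_off(): hands the job in; it is judged then, once.
Trained networks look in the newest picture that a camera, given by its name, has taken for a name from the list of things; names that differ only in an ending like _2 or _b are one class to them, and where a whole thing is asked for, a point or a joint stands for the part that bears it (a point fixed in the world has none). Each returns a list of dicts, best first, with "p" (0 to 1); they miss things now and then, are a little off and sometimes report something else, mostly with a low value. They report only what shows in the picture. A call takes as long as a camera call. They do not tell look-alikes from the thing itself.
- recognise(camera, label): "xy" ([column, row] in pixels, amid what is visible of it).
The state is a dict: "time_s": time; "joint_positions": joint angles; "joint_velocities": joint speeds; "tau": joint torques, N m; "eef_pos": TCP position; "tool_rot": TCP orientation; "contact_force": force on the tool from outside, world axes, zero at the start; "moment": the same for the moment, N m; "gripper_width": finger opening in m; "finger_force": force on a finger pad.
Only numpy, scipy, OpenCV 4.12 (cv2) and the standard library are available. Lean on these libraries where they do the work, as an engineer would, in place of code of your own. Each camera call takes 0.05 s, during which the arm holds its last target. There are 200 camera calls.

TASK

Lift the blue roll of tape off the lid of the red chest and lay it flat in the wooden tray. Then take the lid by its steel bar, raise it to 50 degrees (level with the yellow mark on the quadrant at its side) and keep holding it there by the bar: the lid shuts itself if let go, so finish while still holding it. Leave the wax tin, mixing cup and sanding block where they are.

Things in the scene. Friction and masses are not known exactly. Their poses are not given: they have to be found in the camera images.
- chest: Red steel box, fixed, 200 (x) x 260 (y) x 100 mm high; origin at the centre of its underside. Its lid hinges along the -x side (towards the robot); the free edge is at +x. A steel quadrant stands 5 to 11 mm beyond the +y side, 90 to 140 mm from the hinge line, up to 140 mm above the rim, with a yellow radial mark at 50 degrees of lid opening. Cans under 90 mm stand inside.
- chest_hinge (a point): Middle of the lid's hinge line, 100 mm above the bench; the line runs along the chest's y axis.
- lid (a joint): Opening angle of the red lid, rad: 0 shut and level, 0.873 is 50 degrees, stop at 1.6. A plate 208 x 260 x 8 mm, underside 100 mm and top 108 mm above the bench when shut; it opens upward and towards the robot. A spring and its weight (together 2 to 4 N at the bar) shut it from any angle.
- bar (a point): Round steel bar handle (lid_c0) on the lid, 12 mm thick, 130 mm long along y, on two 10 mm posts 58 mm either side of its middle. Origin: middle of the bar, 170 mm from the hinge line along the lid, 48 mm above the lid's underside (148 mm above the bench when shut). Axes are the lid's: x from hinge to free edge, z out of its top. Pinch it across x from above; it can turn between the fingers.
- roll: Blue roll of tape lying flat, a ring of 100 mm outside and 76 mm inside diameter (wall 12 mm), 48 mm high, about 0.16 kg; origin at the centre of its underside, z along its axis. It starts on the chest's lid, on the hinge side of the bar; its wall can be pinched from above with one finger in the bore.
- tray: Shallow wooden tray, fixed to the bench, 190 x 190 mm outside, walls 5 mm thick and 18 mm high, floor 5 mm thick; origin at the centre of its underside.
- wax_tin: Bystander: round tin, 68 mm diameter, 85 mm high, origin at the centre of its underside.
- mix_cup: Bystander: clear plastic cup, 72 mm diameter at the rim, 85 mm high, origin at the centre of its underside.
- sanding_block: Bystander: cork block 65 x 100 x 35 mm, origin at the centre of its underside.
Mind the look-alikes: they are no part of the job. What is meant by the roll is not pink, purple or turquoise, and is the smaller of those in its own colour.

How it is judged:
By the outcome, as a careful person would: the job done as asked, in the order asked, and still so for the second after the job is handed in, while the arm keeps its last pose, push and grip.
It also fails if it takes over 58 s, if anything falls off the work surface, if the arm or the gripper's body presses on something with over 40 N, if the wrist force passes 120 N, or if a joint passes its speed limit or range.

## Working session

There is one attempt and no reset: what is moved stays moved. The work goes in short steps, Python scripts to look and compute and a tool call to move; the robot and the scene stay as the last step left them, time stands still between calls to the robot, and variables do not carry over. Pictures are saved under pics/ and viewed, at most 10 in all, crops included, and the job is handed in when it is done.

Besides the shell and the picture viewer there is one more tool, called after "Call:" as name(argument=value, ...) on one line, values as JSON. apply_moves: Moves the arm, as the interface text tells. Its arguments: {"type":"object","properties":{"motion":{"type":"array"},"squeeze":{"type":"number"}},"required":["motion"]}

```bash
mkdir -p pics; cat > h.py <<'E'
from cell import *
import numpy as np, cv2
from scipy.spatial.transform import Rotation as R
def ray(c,px,T):
    u=cv2.undistortPoints(np.array([[px]],float),np.array(c["mtx"]),np.array(c["D"]))[0,0]
    d=T[:3,:3]@np.array([u[0],-u[1],-1]); return T[:3,3],d
def onz(c,px,z,T=None):
    T=np.array(c["cam_to_world"]) if T is None else T
    o,d=ray(c,px,T); return o+d*(z-o[2])/d[2]
def proj(c,P,T=None):
    T=np.array(c["cam_to_world"]) if T is None else T
    q=(np.asarray(P)-T[:3,3])@T[:3,:3]; q=q*[1,-1,-1]
    return cv2.projectPoints(q.reshape(-1,1,3),np.zeros(3),np.zeros(3),np.array(c["mtx"]),np.array(c["D"]))[0][:,0]
def wristT(c,o):
    T=np.eye(4);T[:3,:3]=R.from_euler('xyz',o["tool_rot"]).as_matrix();T[:3,3]=o["eef_pos"]
    return T@np.array(c["T_tool_cam"])
def save(c,n): cv2.imwrite("pics/"+n+".png",cv2.cvtColor(c["image"],cv2.COLOR_RGB2BGR))
E
python3 - <<'E'
from h import *
np.set_printoptions(precision=3,suppress=True)
print(get_obs())
for n in ["scene","top"]:
    c=capture(n); save(c,n+"1"); print(n,np.array(c["cam_to_world"])[:3,3])
    for l in ["chest","bar","roll","tray","wax_tin","mix_cup","sanding_block"]:
        print(l,[(np.round(d["xy"]),round(d["p"],2),onz(c,d["xy"],.1 if l in("chest",) else .148 if l in("bar","roll") else .01)[:2]) for d in recognise(n,l)][:5])
E
```

```text
{'time_s': 0.0, 'joint_positions': array([ 1.145,  0.478,  0.022,  1.556, -0.011,  1.109, -0.083]), 'joint_velocities': array([-0.   ,  0.001, -0.001,  0.001, -0.001, -0.001, -0.003]), 'tau': array([  0.001, -58.284,   1.535, -27.261,  -0.054,   0.017,   0.   ]), 'eef_pos': array([ 0.211, -0.641,  0.222]), 'tool_rot': array([-3.14 ,  0.   ,  0.318]), 'contact_force': array([-0.843, -1.177,  0.267]), 'moment': array([-0.067, -0.039, -0.003]), 'finger_force': 0.0, 'gripper_width': 0.08789118543090789}
scene [ 1.386 -0.323  0.834]
chest [(array([390., 232.]), 0.95, array([0.609, 0.166]))]
bar [(array([388., 227.]), 0.92, array([0.643, 0.137]))]
roll [(array([475., 236.]), 0.9, array([0.746, 0.306])), (array([381., 197.]), 0.78, array([0.525, 0.179])), (array([355., 180.]), 0.59, array([0.429, 0.151])), (array([405., 290.]), 0.59, array([0.836, 0.074])), (array([424., 182.]), 0.55, array([0.506, 0.318]))]
tray [(array([260., 277.]), 0.95, array([ 0.553, -0.159]))]
wax_tin [(array([357., 327.]), 0.68, array([ 0.785, -0.001]))]
mix_cup [(array([131., 267.]), 0.71, array([ 0.395, -0.456]))]
sanding_block [(array([459., 209.]), 0.88, array([0.493, 0.464])), (array([384., 198.]), 0.28, array([0.363, 0.285]))]
top [0.322 0.003 1.229]
chest [(array([241., 252.]), 0.96, array([0.542, 0.2  ]))]
bar [(array([248., 245.]), 0.17, array([0.551, 0.175]))]
roll [(array([145., 311.]), 0.71, array([0.379, 0.414])), (array([175., 230.]), 0.69, array([0.585, 0.363])), (array([271., 180.]), 0.66, array([0.728, 0.124])), (array([232., 253.]), 0.65, array([0.531, 0.213])), (array([214., 352.]), 0.62, array([0.286, 0.237]))]
tray [(array([372., 258.]), 0.66, array([ 0.556, -0.158]))]
wax_tin [(array([329., 167.]), 0.9, array([ 0.826, -0.028]))]
mix_cup [(array([487., 297.]), 0.84, array([ 0.457, -0.476]))]
sanding_block [(array([156., 265.]), 0.69, array([0.515, 0.451]))]
```

View pics/scene1.png

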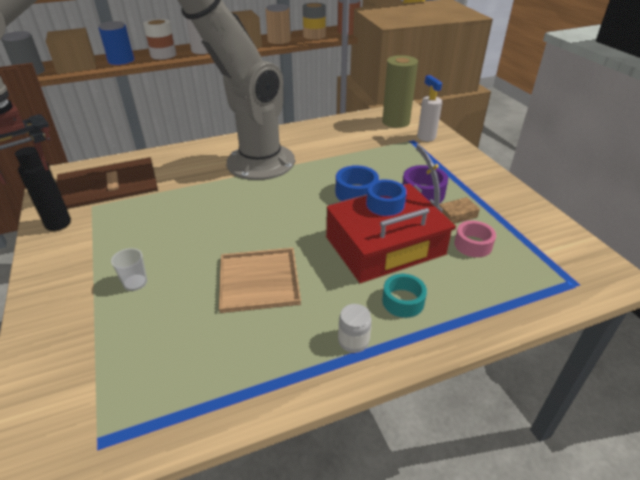

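View pics/top1.png

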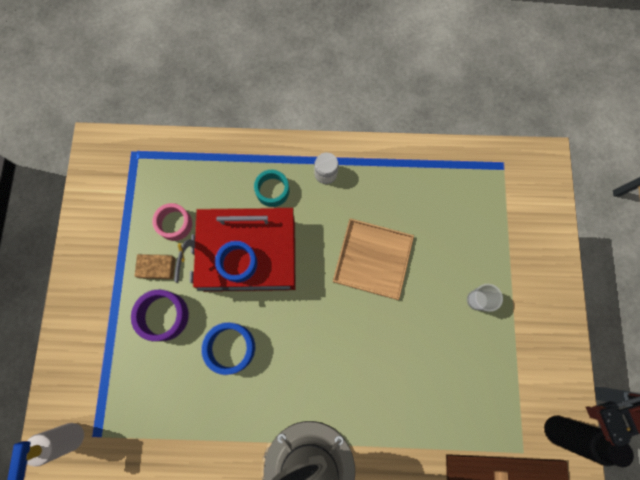

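Scene: the rings are blue on the lid (top 236,261), larger blue on the bench (228,348), purple (159,315), pink (171,221) and turquoise (271,187). The one on the lid is the smaller blue one, so I choose it. The bar is at (243,219) and the tray at (374,260).

```bash
python3 - <<'E'
from h import *
np.set_printoptions(precision=4,suppress=True)
c=capture("top"); im=c["image"]; hsv=cv2.cvtColor(im,cv2.COLOR_RGB2HSV)
def comp(m,x0,y0,x1,y1):
    z=np.zeros_like(m); z[y0:y1,x0:x1]=m[y0:y1,x0:x1]
    cs,_=cv2.findContours(z,cv2.RETR_EXTERNAL,cv2.CHAIN_APPROX_NONE); return max(cs,key=cv2.contourArea)[:,0].astype(float)
bl=cv2.inRange(hsv,(105,120,40),(122,255,255))
for b in [(205,235,265,290),(195,315,265,380)]:
    k=comp(bl,*b); z=.156 if b[1]==235 else .048
    P=np.array([onz(c,p,z)[:2] for p in k]); (x,y),r=cv2.minEnclosingCircle(P.astype(np.float32)); print("blue",x,y,"d",2*r, P.min(0),P.max(0))
rd=cv2.inRange(hsv,(0,150,110),(6,255,255))|cv2.inRange(hsv,(174,150,110),(180,255,255))
k=comp(rd,185,200,305,300); P=np.array([onz(c,p,.108)[:2] for p in k]); print("lid",cv2.minAreaRect(P.astype(np.float32)),cv2.boxPoints(cv2.minAreaRect(P.astype(np.float32))))
wd=cv2.inRange(hsv,(5,60,60),(20,255,255))
k=comp(wd,325,210,425,310); P=np.array([onz(c,p,.018)[:2] for p in k]); print("tray",cv2.minAreaRect(P.astype(np.float32)))
bar=cv2.inRange(hsv,(0,0,70),(180,70,200))
k=comp(bar,205,211,285,228); P=np.array([onz(c,p,.15)[:2] for p in k]); print("bar",cv2.minAreaRect(P.astype(np.float32)))
cv2.imwrite("pics/crop.png",cv2.resize(cv2.cvtColor(im,cv2.COLOR_RGB2BGR)[150:390,110:430],None,fx=2.5,fy=2.5,interpolation=cv2.INTER_CUBIC))
E
```

```text
blue 0.5078215003013611 0.20036068558692932 d 0.10486351698637009 [0.4583 0.1498] [0.557  0.2526]
blue 0.2964690625667572 0.22450117766857147 d 0.13804592192173004 [0.23   0.1556] [0.3599 0.2925]
lid ((0.5564738512039185, 0.19169048964977264), (0.20684091746807098, 0.25855016708374023), 2.806809663772583) [[0.4468 0.3157]
 [0.4595 0.0575]
 [0.6661 0.0676]
 [0.6534 0.3259]]
tray ((0.5537151098251343, -0.16051281988620758), (0.19063623249530792, 0.19149143993854523), 76.53404235839844)
bar ((0.6202664375305176, 0.19499662518501282), (0.011861966922879219, 0.1253235638141632), 3.3225786685943604)
```

View pics/crop.png

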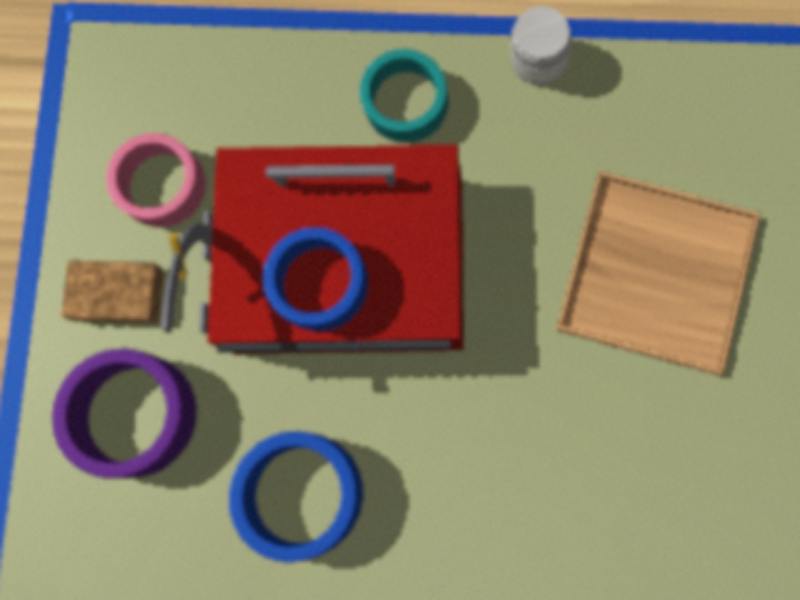

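The crop confirms it: the lid ring measures about 100 mm and the bench blue one about 130 mm, so the lid ring is the roll. Its centre is near (0.507, 0.202). I'll turn the tool square and travel to its -y wall.

Call:
apply_moves(motion=[[0,0,-25,0,0,9.1,40],[0,0,-25,0,0,9.1,40],[36,-50,0,0,0,0,40],[36,-50,0,0,0,0,40],[36,-50,0,0,0,0,40],[36,-50,0,0,0,0,40],[36,-50,0,0,0,0,40],[36,-50,0,0,0,0,40],[36,-50,0,0,0,0,40],[36,-50,0,0,0,0,40]], squeeze=20)

```text
time_s: 2.1
eef_pos: [0.4998, -0.2396, 0.2731]
tool_rot: [3.141, -0.001, -0.0]
contact_force: [0.6, -0.3, -0.5]
gripper_width: 0.0399
finger_force: 0.0
```

Call:
apply_moves(motion=[[0,-50,0,0,0,0,40],[0,-50,0,0,0,0,40],[0,-50,0,0,0,0,40],[0,-50,0,0,0,0,40],[0,-50,0,0,0,0,40],[0,-50,0,0,0,0,40],[5,-50,0,0,0,0,40],[0,-30,0,0,0,0,40],[0,-15,0,0,0,0,40],[0,0,0,0,0,0,40]])

```text
time_s: 3.35
eef_pos: [0.5038, 0.154, 0.2726]
tool_rot: [3.141, 0.0, 0.001]
contact_force: [-0.0, -0.3, 0.1]
gripper_width: 0.04
finger_force: 0.0
```

```bash
python3 - <<'E'
from h import *
np.set_printoptions(precision=4,suppress=True)
o=get_obs(); print(o["eef_pos"],o["tool_rot"],o["gripper_width"],o["contact_force"])
c=capture("wrist"); save(c,"w1"); T=wristT(c,o); print(T[:3,3])
print([(d["xy"],d["p"],onz(c,d["xy"],.156,T)) for d in recognise("wrist","roll")])
print([(d["xy"],d["p"],onz(c,d["xy"],.148,T)) for d in recognise("wrist","bar")])
t=np.linspace(0,2*np.pi,60)
for r in (.05,.038):
    P=np.c_[.507+r*np.cos(t),.202+r*np.sin(t),0*t+.156]
    im=c["image"]; 
    for q in proj(c,P,T):
        if 0<=q[0]<640 and 0<=q[1]<480: cv2.circle(im,(int(q[0]),int(q[1])),1,(255,255,0),-1)
c["image"]=im; save(c,"w1")
E
```

```text
[0.5038 0.154  0.2726] [3.1415 0.0001 0.0012] 0.04003218232776825 [-0.0254 -0.2526  0.0639]
[0.5888 0.1538 0.4347]
[([248.1, 235.9], 0.92, array([0.4969, 0.2116, 0.156 ])), ([125.4, 290.8], 0.76, array([0.4491, 0.3167, 0.156 ])), ([298.7, 337.5], 0.73, array([0.4065, 0.1744, 0.156 ])), ([51.1, 61.5], 0.64, array([0.6259, 0.3455, 0.156 ]))]
[([289.4, 121.1], 0.75, array([0.582 , 0.1784, 0.148 ]))]
```

View pics/w1.png

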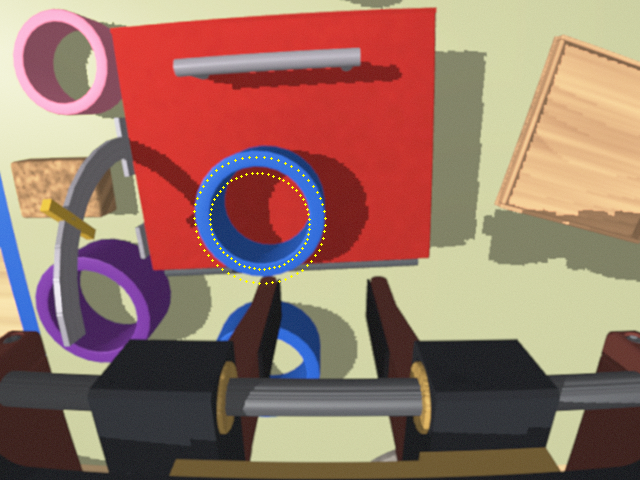

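Wrist view: the blue roll on the lid is centred at about (261,212), the bar at (267,62), and the lid edges are clear. The predicted rim sits close to it, perhaps 5 mm low in the image, so I'll refine it from the mask.

```bash
python3 - <<'E'
from h import *
np.set_printoptions(precision=4,suppress=True)
o=get_obs(); c=capture("wrist"); T=wristT(c,o)
hsv=cv2.cvtColor(c["image"],cv2.COLOR_RGB2HSV)
m=cv2.inRange(hsv,(100,120,40),(125,255,255)); m[:130]=0;m[285:]=0;m[:,:180]=0;m[:,340:]=0
n,l,s,_=cv2.connectedComponentsWithStats(m); i=1+np.argmax(s[1:,4]); m=(l==i).astype(np.uint8); print(s[i])
# model silhouette IoU fit over (x,y)
from scipy.optimize import minimize
t=np.linspace(0,2*np.pi,90)
def sil(x,y):
    M=np.zeros_like(m)
    def ring(r,z): return proj(c,np.c_[x+r*np.cos(t),y+r*np.sin(t),0*t+z],T)
    a=np.r_[ring(.05,.156),ring(.05,.108)].astype(np.float32)
    cv2.fillPoly(M,[np.round(cv2.convexHull(a)[:,0]*16).astype(np.int32)],1,shift=4)
    A=np.zeros_like(m);B=A.copy()
    cv2.fillPoly(A,[np.round(ring(.038,.156)*16).astype(np.int32)],1,shift=4);cv2.fillPoly(B,[np.round(ring(.038,.108)*16).astype(np.int32)],1,shift=4)
    M[(A&B)>0]=0; return M
f=lambda p:-(sil(*p)&m).sum()/(sil(*p)|m).sum()
r=minimize(f,[.507,.202],method="Nelder-Mead",options=dict(initial_simplex=[[.507,.202],[.515,.202],[.507,.21]])); print(r.x,r.fun)
k=cv2.inRange(hsv,(0,0,80),(180,60,230));k[:40]=0;k[80:]=0;k[:,:165]=0;k[:,370:]=0
n,l,s,_=cv2.connectedComponentsWithStats(k); i=1+np.argmax(s[1:,4]); ys,xs=np.where(l==i)
rc=cv2.minAreaRect(np.c_[xs,ys].astype(np.float32)); print(rc); b=cv2.boxPoints(rc); b=sorted(b.tolist())
e=[np.mean(b[:2],0),np.mean(b[2:],0)]
E_=[onz(c,p,.148,T) for p in e]; print("bar ends",E_,np.mean(E_,0))
E
```

```text
[ 193  147  129  130 8050]
[0.5545 0.3244] 0.0
((262.88134765625, 63.89400100708008), (21.430805206298828, 186.0430145263672), 86.77547454833984)
bar ends [array([0.6193, 0.26  , 0.148 ]), array([0.6247, 0.1287, 0.148 ])] [0.622  0.1943 0.148 ]<stdin>:18: RuntimeWarning: overflow encountered in scalar negative
```

```bash
python3 - <<'E'
from h import *
from scipy.optimize import minimize
o=get_obs(); c=capture("wrist"); T=wristT(c,o)
hsv=cv2.cvtColor(c["image"],cv2.COLOR_RGB2HSV)
m=cv2.inRange(hsv,(100,120,40),(125,255,255)); m[:130]=0;m[285:]=0;m[:,:180]=0;m[:,340:]=0
n,l,s,_=cv2.connectedComponentsWithStats(m); m=(l==1+np.argmax(s[1:,4]))
t=np.linspace(0,2*np.pi,90)
def fill(q):
    A=np.zeros(m.shape,np.uint8); cv2.fillPoly(A,[np.round(q*16).astype(np.int32)],1,shift=4); return A>0
def sil(x,y):
    ring=lambda r,z: proj(c,np.c_[x+r*np.cos(t),y+r*np.sin(t),0*t+z],T).astype(np.float32)
    return fill(cv2.convexHull(np.r_[ring(.05,.156),ring(.05,.108)])[:,0])&~(fill(ring(.038,.156))&fill(ring(.038,.108)))
f=lambda p:-float((sil(*p)&m).sum())/float((sil(*p)|m).sum())
r=minimize(f,[.507,.202],method="Nelder-Mead",options=dict(initial_simplex=[[.507,.202],[.515,.202],[.507,.21]])); print(r.x,r.fun,o["eef_pos"])
E
```

```text
[0.51173595 0.20249745] -0.9028744666516955 [0.50408772 0.15210477 0.27260165]
```

Roll centre (0.511, 0.2025). I'll go down on its -y wall, stop 12 mm above the lid and pinch.

Call:
apply_moves(motion=[[7,-5,0,0,0,0,40],[0,0,0,0,0,0,40],[0,0,35,0,0,0,40],[0,0,35,0,0,0,40],[0,0,30,0,0,0,40],[0,0,25,0,0,0,40],[0,0,15,0,0,0,40],[0,0,12,0,0,0,40],[0,0,0,0,0,0,40],[0,0,0,0,0,0,30]], squeeze=20)

```text
time_s: 4.85
eef_pos: [0.5114, 0.1591, 0.1214]
tool_rot: [-3.141, -0.001, 0.0]
contact_force: [-0.1, 0.3, 0.2]
gripper_width: 0.0335
finger_force: 0.0
```

Call:
apply_moves(motion=[[0,0,0,0,0,0,20],[0,0,0,0,0,0,10],[0,0,0,0,0,0,5],[0,0,0,0,0,0,5],[0,0,0,0,0,0,5],[0,0,0,0,0,0,5],[0,0,-5,0,0,0,5],[0,0,-10,0,0,0,5],[0,0,-15,0,0,0,5],[0,0,-10,0,0,0,5]], squeeze=25)

```text
time_s: 6.1
eef_pos: [0.5112, 0.159, 0.1621]
tool_rot: [-3.141, -0.001, 0.0]
contact_force: [0.0, 0.2, -0.8]
gripper_width: 0.0126
finger_force: 24.0
```

Call:
apply_moves(motion=[[0,0,-20,0,0,0,5],[0,25,-20,0,0,0,5],[5,45,0,0,0,0,5],[6,50,0,0,0,0,5],[6,50,0,0,0,0,5],[6,50,0,0,0,0,5],[6,50,0,0,0,0,5],[6,45,0,0,0,0,5],[6,33,0,0,0,0,5],[2,15,0,0,0,0,5]])

```text
time_s: 7.35
eef_pos: [0.5538, -0.2063, 0.2011]
tool_rot: [3.141, -0.0, -0.003]
contact_force: [0.5, 0.6, -1.1]
gripper_width: 0.0129
finger_force: 24.2
```

Call:
apply_moves(motion=[[0,0,35,0,0,0,5],[0,0,40,0,0,0,5],[0,0,40,0,0,0,5],[0,0,25,0,0,0,5],[0,0,15,0,0,0,5],[0,0,10,0,0,0,5],[0,0,6,0,0,0,5],[0,0,0,0,0,0,5],[0,0,0,0,0,0,5],[0,0,0,0,0,0,5]])

```text
time_s: 8.6
eef_pos: [0.5542, -0.2043, 0.0302]
tool_rot: [3.141, -0.001, -0.0]
contact_force: [-1.0, 0.2, -1.8]
gripper_width: 0.0126
finger_force: 24.2
```

```bash
python3 - <<'E'
from h import *
o=get_obs(); print(o["eef_pos"],o["gripper_width"],o["contact_force"])
c=capture("wrist"); save(c,"w2"); d=capture("scene")
cv2.imwrite("pics/w2.png",cv2.cvtColor(np.hstack([cv2.resize(c["image"],(400,300)),cv2.resize(d["image"][160:400,150:470],(400,300))]),cv2.COLOR_RGB2BGR))
E
```

```text
[ 0.55423881 -0.2043384   0.03021084] 0.0126159541353412 [-0.99724396  0.17475653 -1.75527684]
```

View pics/w2.png

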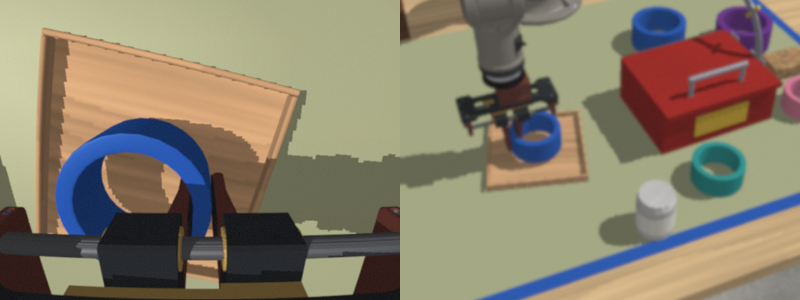

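The pictures show the roll held level inside the tray walls (wrist 135,190; scene crop 537,137), about 12 mm above the floor. I'll lower it and release.

Call:
apply_moves(motion=[[0,0,5,0,0,0,5],[0,0,4,0,0,0,5],[0,0,2,0,0,0,5],[0,0,0,0,0,0,5],[0,0,0,0,0,0,20],[0,0,0,0,0,0,36],[0,0,0,0,0,0,36],[0,0,0,0,0,0,36],[0,0,-10,0,0,0,36],[0,0,-30,0,0,0,36]])

```text
time_s: 9.95
eef_pos: [0.5528, -0.2038, 0.0583]
tool_rot: [-3.141, 0.003, 0.0]
contact_force: [0.0, 0.3, -0.4]
gripper_width: 0.0361
finger_force: 0.0
```

Call:
apply_moves(motion=[[0,0,-50,0,0,0,36],[0,0,-50,0,0,0,36],[0,0,-50,0,0,0,36],[0,0,-30,0,0,0,36],[0,0,-10,0,0,0,36],[0,0,0,0,0,0,36],[0,0,0,0,0,0,36],[0,0,0,0,0,0,36],[0,0,0,0,0,0,36],[0,0,0,0,0,0,36]])

```text
time_s: 11.2
eef_pos: [0.5538, -0.2041, 0.2483]
tool_rot: [-3.141, 0.001, 0.0]
contact_force: [-0.6, -0.9, -1.0]
gripper_width: 0.0363
finger_force: 0.0
```

```bash
python3 - <<'E'
from h import *
o=get_obs(); print(o["eef_pos"],o["joint_positions"])
c=capture("wrist"); d=capture("scene")
cv2.imwrite("pics/w3.png",cv2.cvtColor(np.hstack([cv2.resize(c["image"],(400,300)),cv2.resize(d["image"][160:400,150:470],(400,300))]),cv2.COLOR_RGB2BGR))
E
```

```text
[ 0.5537622  -0.20414336  0.24828143] [ 0.44197229  0.32854016 -0.24573047  1.72182219  0.08797328  1.102617
 -1.40161822]
```

View pics/w3.png

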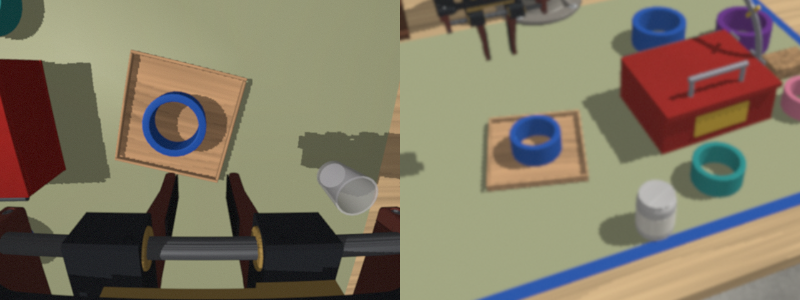

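The roll lies flat in the tray (wrist 175,125), clear of the walls. Next I turn the tool to pinch across the bar and travel over to it.

Call:
apply_moves(motion=[[0,0,0,0,0,-10.3,50],[0,0,0,0,0,-10.3,50],[0,0,0,0,0,-10.3,50],[0,0,0,0,0,-10.3,50],[0,0,0,0,0,-10.3,50],[0,0,0,0,0,-10.3,50],[0,0,0,0,0,-10.3,50],[0,0,0,0,0,-10.3,50],[0,0,0,0,0,-10.3,50],[0,0,0,0,0,0,50]])

```text
time_s: 12.55
eef_pos: [0.5538, -0.2043, 0.2486]
tool_rot: [3.142, -0.0, 1.616]
contact_force: [-0.1, 0.4, 1.4]
gripper_width: 0.0495
finger_force: 0.0
```

Call:
apply_moves(motion=[[25,5,0,0,0,0,50],[50,10,0,0,0,0,50],[50,10,0,0,0,0,50],[50,10,0,0,0,0,50],[50,10,0,0,0,0,50],[50,10,0,0,0,0,50],[50,10,0,0,0,0,50],[50,10,0,0,0,0,50],[20,11,0,0,0,0,50],[0,0,0,0,0,0,50]])

```text
time_s: 13.8
eef_pos: [0.6209, 0.1967, 0.2484]
tool_rot: [-3.141, -0.001, 1.618]
contact_force: [-0.6, -0.2, -0.6]
gripper_width: 0.0503
finger_force: 0.0
```

```bash
python3 - <<'E'
from h import *
o=get_obs(); print(o["eef_pos"],o["tool_rot"],o["joint_positions"])
c=capture("wrist"); T=wristT(c,o)
for z,p in ((.154,(.4515,.187)),):
    a=np.radians(2.8); X=np.array([np.cos(a),np.sin(a),0]);Y=np.array([-X[1],X[0],0]); h=np.array([*p,0])
    for s in (-.065,.065):
      for w in (-.006,.006):
        q=proj(c,[h+X*(.17+w)+Y*s+[0,0,.148]],T)[0]; cv2.circle(c["image"],(int(q[0]),int(q[1])),3,(255,255,0),-1)
save(c,"w4"); print([(d["xy"],d["p"],onz(c,d["xy"],.148,T)) for d in recognise("wrist","bar")])
E
```

```text
[0.62090388 0.19668896 0.24844534] [-3.14133761e+00 -1.00441880e-03  1.61790980e+00] [ 0.04334873  0.49043889 -0.63219174  1.55315881  0.30246653  1.19749148
 -0.59643509]
[([250.2, 187.5], 0.6, array([0.56935679, 0.22722708, 0.148     ]))]
```

View pics/w4.png

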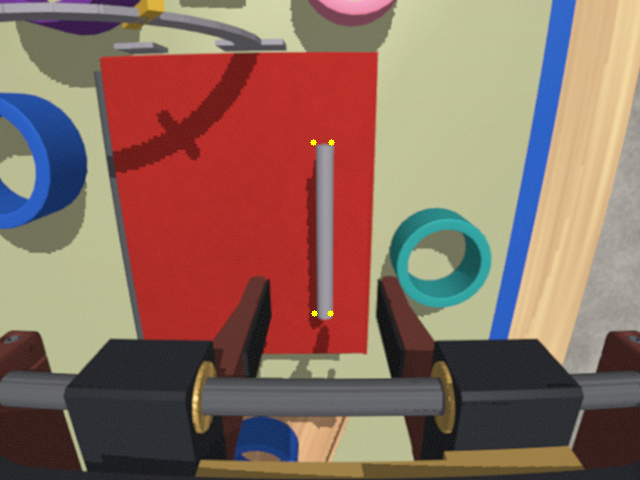

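Wrist view: the bar runs from (325,143) to (325,318), between the finger tips (267 and 378). I'll shift 2 mm, descend and pinch it.

Call:
apply_moves(motion=[[0,2,0,0,0,0,50],[0,0,30,0,0,0,50],[0,0,30,0,0,0,50],[0,0,25,0,0,0,50],[0,0,20,0,0,0,50],[0,0,14,0,0,0,50],[0,0,0,0,0,0,50],[0,0,0,0,0,0,35],[0,0,0,0,0,0,22],[0,0,0,0,0,0,16]], squeeze=15)

```text
time_s: 15.15
eef_pos: [0.6234, 0.1947, 0.1303]
tool_rot: [3.141, -0.0, 1.618]
contact_force: [-0.2, -0.1, -0.4]
gripper_width: 0.0236
finger_force: 0.0
```

Call:
apply_moves(motion=[[0,0,0,0,0,0,12],[0,0,0,0,0,0,8],[0,0,0,0,0,0,5],[0,0,0,0,0,0,5],[0,0,0,0,0,0,5],[0,0,0,0,0,0,5],[0,0,0,0,0,0,5],[0,0,0,0,0,0,5],[0,0,0,0,0,0,5],[0,0,0,0,0,0,5]], squeeze=30)

```text
time_s: 16.4
eef_pos: [0.6222, 0.1945, 0.1292]
tool_rot: [-3.14, 0.0, 1.618]
contact_force: [-5.3, -0.3, -0.2]
gripper_width: 0.0113
finger_force: 30.0
```

Call:
apply_moves(motion=[[0,-2.2,-7.4,0,0,0,5],[0,-2.6,-7.2,0,0,0,5],[0,-2.9,-7.2,0,0,0,5],[0,-3.2,-7.0,0,0,0,5],[0,-3.5,-6.9,0,0,0,5],[0,-3.8,-6.7,0,0,0,5],[0,-4.1,-6.5,0,0,0,5],[0,-4.4,-6.4,0,0,0,5],[0,-4.6,-6.2,0,0,0,5],[0,-4.9,-5.9,0,0,0,5]], squeeze=30)

```text
time_s: 17.65
eef_pos: [0.5878, 0.1929, 0.1981]
tool_rot: [3.139, -0.0, 1.618]
contact_force: [2.9, -0.1, -4.6]
gripper_width: 0.0113
finger_force: 30.0
```

Call:
apply_moves(motion=[[0,-5.2,-5.7,0,0,0,5],[0,-5.4,-5.5,0,0,0,5],[0,-5.6,-5.2,0,0,0,5],[0,-5.9,-5.1,0,0,0,5],[0,-6.1,-4.7,0,0,0,5],[0,-6.3,-4.5,0,0,0,5],[0,-6.5,-4.2,0,0,0,5],[0,-6.6,-3.9,0,0,0,5],[0,-6.8,-3.6,0,0,0,5],[0,-7.0,-3.3,0,0,0,5]])

```text
time_s: 18.9
eef_pos: [0.5297, 0.1901, 0.2463]
tool_rot: [3.132, -0.001, 1.616]
contact_force: [9.8, -0.9, 6.7]
gripper_width: 0.0113
finger_force: 30.0
```

Call:
apply_moves(motion=[[0,0,0,0,0,0,5],[0,0,0,0,0,0,5],[0,0,0,0,0,0,5],[0,0,0,0,0,0,5],[0,0,0,0,0,0,5],[0,0,0,0,0,0,5],[0,0,0,0,0,0,5],[0,0,0,0,0,0,5],[0,0,0,0,0,0,5],[0,0,0,0,0,0,5]])

```text
time_s: 20.15
eef_pos: [0.5298, 0.19, 0.2464]
tool_rot: [3.132, -0.001, 1.616]
contact_force: [7.8, -1.6, 8.6]
gripper_width: 0.0109
finger_force: 30.0
```

```bash
python3 - <<'E'
from h import *
o=get_obs(); print(o["eef_pos"],o["contact_force"],o["gripper_width"])
d=capture("scene"); a=np.radians(2.8)
X=np.array([np.cos(a),np.sin(a),0]);Y=np.array([-X[1],X[0],0]);Z=np.array([0,0,1.]);h=np.array([.4515,.187,.1])
g=o["eef_pos"]+np.array([0,0,.019])-h; print("angle est",np.degrees(np.arctan2(g[2],g@X))-15.77)
im=cv2.resize(d["image"][130:310,300:540],None,fx=3.3,fy=3.3,interpolation=cv2.INTER_CUBIC)
for th,col in ((45,(0,255,255)),(50,(255,255,255)),(55,(0,255,0))):
    t=np.radians(th);x=X*np.cos(t)+Z*np.sin(t);n=-X*np.sin(t)+Z*np.cos(t)
    for s in (-.13,.13):
        q=(proj(d,[h+x*.208+Y*s+n*.008],None)[0]-[300,130])*3.3; cv2.circle(im,(int(q[0]),int(q[1])),3,col,-1)
cv2.imwrite("pics/s5.png",cv2.cvtColor(im,cv2.COLOR_RGB2BGR))
E
```

```text
[0.52978333 0.19002427 0.24637647] [ 7.83856016 -1.55992897  8.63215917] 0.010871159490853589
angle est 48.88343436273354
```

View pics/s5.png

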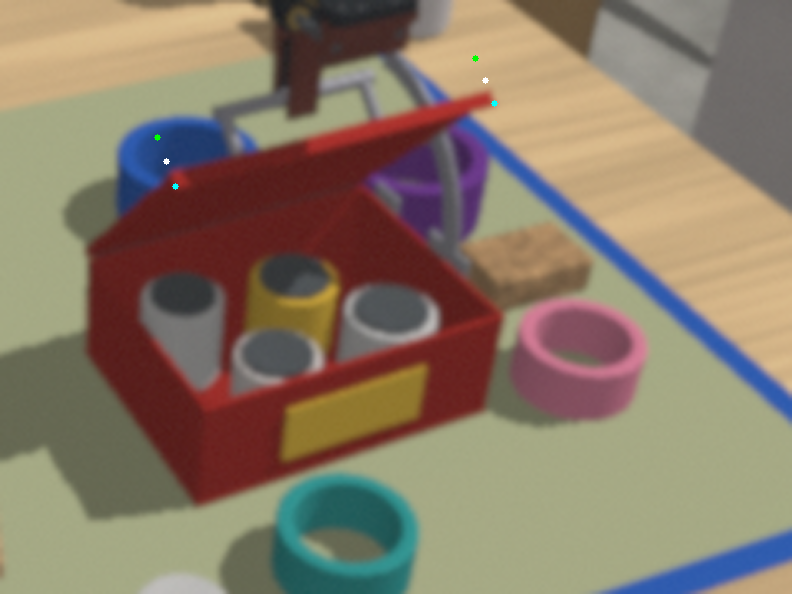

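Scene crop: the lid is open. Its free-edge corners at (178,178) and (491,95) lie between my 45° and 50° predictions, so it is a few degrees short. I'll check more exactly with the top camera against the yellow mark.

```bash
python3 - <<'E'
from h import *
a=np.radians(2.8)
X=np.array([np.cos(a),np.sin(a),0]);Y=np.array([-X[1],X[0],0]);Z=np.array([0,0,1.]);h=np.array([.4515,.187,.1])
out=[]
for n,(x0,y0) in (("scene",(340,140)),("top",(160,195))):
    d=capture(n); w,hh=(120,90); f=400/w
    if n=="top": w,hh=(120,90)
    im=cv2.resize(d["image"][y0:y0+hh,x0:x0+w],(800,600) if 0 else (400*1,300),interpolation=cv2.INTER_CUBIC); im=cv2.resize(d["image"][y0:y0+hh,x0:x0+w],(800,600),interpolation=cv2.INTER_CUBIC); f=800/w
    for th,col in ((46,(0,255,255)),(50,(255,255,255)),(54,(0,255,0))):
        t=np.radians(th);x=X*np.cos(t)+Z*np.sin(t);nn=-X*np.sin(t)+Z*np.cos(t)
        for P in [h+x*.208+Y*s+nn*k for s in (-.13,.13) for k in (0,.008)]:
            q=(proj(d,[P])[0]-[x0,y0])*f; cv2.circle(im,(int(q[0]),int(q[1])),3,col,-1)
        for r in (.09,.14) if th==50 else ():
            q=(proj(d,[h+Y*.138+x*r])[0]-[x0,y0])*f; cv2.circle(im,(int(q[0]),int(q[1])),5,(255,0,255),2)
    out.append(cv2.resize(im,(800,600))[:, :])
    # red free-edge colour stats
    print(n,out[-1].shape)
cv2.imwrite("pics/s6.png",cv2.cvtColor(np.hstack([cv2.resize(o,(400,300)) for o in out]) if 0 else np.vstack([out[0][0:300],out[1][100:400]]),cv2.COLOR_RGB2BGR))
E
```

```text
scene (600, 800, 3)
top (600, 800, 3)
```

View pics/s6.png

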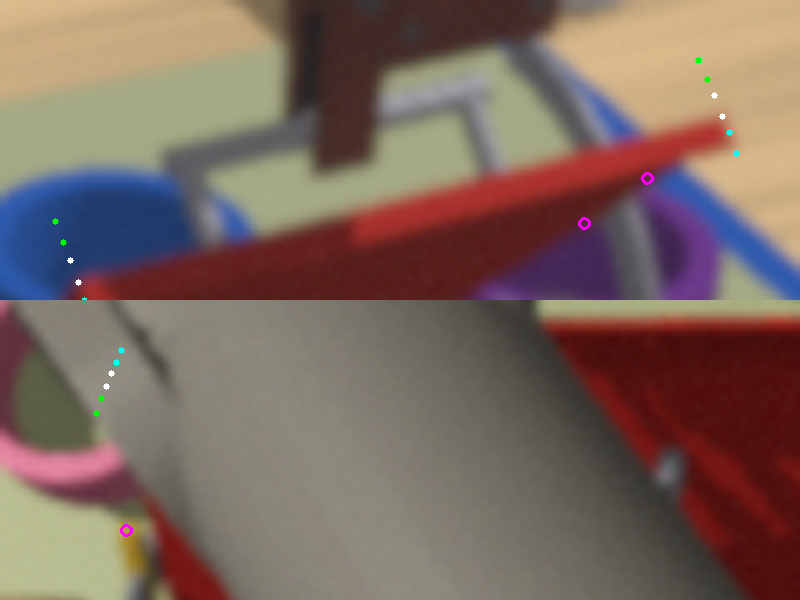

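The lid reads about 48°, and the arm carries roughly 11 N radially. I'll raise it about 1.7° more along the arc and relieve the radial load.

Call:
apply_moves(motion=[[0,-0.8,-1.4,0,0,0,5],[0,-0.8,-1.4,0,0,0,5],[0,-0.8,-1.5,0,0,0,5],[0,-0.8,-1.4,0,0,0,5],[0,0,0,0,0,0,5],[0,0,0,0,0,0,5],[0,0,0,0,0,0,5],[0,0,0,0,0,0,5],[0,0,0,0,0,0,5],[0,0,0,0,0,0,5]])

```text
time_s: 21.55
eef_pos: [0.5237, 0.1897, 0.2495]
tool_rot: [3.139, -0.0, 1.618]
contact_force: [5.3, 0.6, 2.5]
gripper_width: 0.0113
finger_force: 30.0
```

```bash
python3 - <<'E'
from h import *
from scipy.optimize import minimize
o=get_obs(); print(o["eef_pos"],o["contact_force"],o["gripper_width"])
Z=np.array([0,0,1.])
d=capture("scene"); im=d["image"]; x0,y0=320,130
r=cv2.resize(im[y0:y0+90,x0:x0+150],(750,450),interpolation=cv2.INTER_CUBIC)
a=np.radians(2.8);X=np.array([np.cos(a),np.sin(a),0]);Y=np.array([-X[1],X[0],0]);h=np.array([.4515,.187,.1])
g=o["eef_pos"]+np.array([0,0,.019])-h; print("angle est",np.degrees(np.arctan2(g[2],g@X))-15.77)
for th,col in ((46,(0,255,255)),(50,(255,255,255)),(54,(0,255,0))):
    t=np.radians(th);x=X*np.cos(t)+Z*np.sin(t);nn=-X*np.sin(t)+Z*np.cos(t)
    for k in (0,.008):
        q=(proj(d,[h+x*.208+Y*s+nn*k for s in (-.13,.13)])-[x0,y0])*5
        cv2.line(r,tuple(np.int32(q[0])),tuple(np.int32(q[1])),col,1)
cv2.imwrite("pics/s7.png",cv2.cvtColor(r,cv2.COLOR_RGB2BGR))
E
```

```text
[0.52366311 0.18973024 0.24946113] [5.31459018 0.56821001 2.48914459] 0.01125551988868555
angle est 51.02775869630683
```

View pics/s7.png

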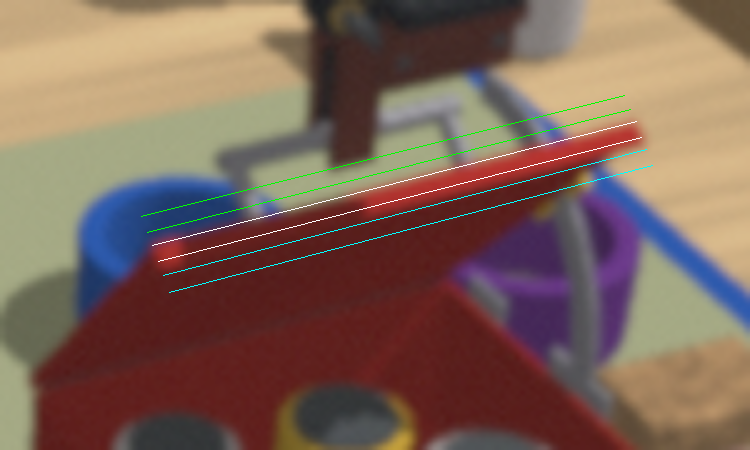

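The lid's free edge lies on the 50° lines from (155,247) to (640,130), and the yellow mark shows right at its lower edge (565,195). The arm-position estimate is 51°, so I'm handing in.

```bash
python3 -c "
from cell import *
print(sign_off())"
```

```text
the job is handed in; nothing more can be done
None
```

I laid the blue roll flat in the tray and handed in at about 22 s with the lid still held by its bar at about 50° (camera reads 50°, arm position 51°); no verdict was returned, and the wax tin, mixing cup and sanding block were not touched.

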